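Put the nail things away by pushing: tall bottle into its stall, tray shut

TASK

Tidy the vanity with pushes of the fingertips alone, without picking anything up. Push the tall bottle low on its body so that it slides upright, without tipping, into the open-fronted white stall until it rests against the stall's back wall, and push the pulled-out tray fully shut; either may be done first. Keep the two nail polishes standing and, like the cuticle pusher, in the tray, and leave the cream jar where it is.

Things in the scene. Friction and masses are not known exactly. Their poses are not given: they have to be found in the camera images.
- tall_bottle: Tall slim amber glass bottle, loose, standing on the table: straight round body 44 mm in diameter up to 112 mm, then a shoulder and a black cap 25 mm in diameter, 165 mm high in all; 150 to 310 g. Origin at the centre of its underside, z up its axis. It slides when pushed below about 25 mm above the table and tends to tip over when pushed well above that.
- stall: White U-shaped stall fixed to the table, open at top and front, no floor. Origin on the table where the tall bottle's axis stands when it touches the back wall; +x points from the open front to the back. Back wall: inner face at x = +22 mm, 8 thick, 60 high. Side walls: inner faces at y = -31 and +31 mm, 8 thick, 35 high, from the mouth at x = -10 mm to the back.
- organiser: White box unit fixed to the table, 220 mm wide (y), 170 mm deep (x), 100 mm high, open at the front, in which the tray runs. Origin on the table under the middle of its front edge; +x points from the front into the unit, the way the tray closes. Light things on its top are part of it.
- tray (a joint): How far the tray is pushed in, in m: 0 = pulled out, 0.100 = fully shut (front panel against the unit, end stop). It slides along the organiser's +x, stays where it is left and takes about 2 N to push slowly.
- tray_front (a point): Centre of the outer face of the tray's pink front panel, which moves with the tray. The panel is 216 mm wide and 50 mm high (4 to 54 mm above the table), upright, facing the organiser's -x, 12 mm thick; behind it is the shallow tray, floor 10 mm above the table.
- polish_a: Nail polish bottle standing loose in the tray, 28 mm in diameter, 62 mm high with its slim black cap, origin at the centre of its underside.
- polish_b: Second nail polish bottle, same shape, also standing loose in the tray, origin at the centre of its underside.
- pusher_mid (a point): Middle of the steel cuticle pusher's handle (about 110 mm long, 7 mm thick), lying loose across the tray.
- cream_jar: Squat white jar with a brass lid, 56 mm in diameter, 44 mm high, loose on the table behind the stall, origin at the centre of its underside.

How it is judged:
By the outcome, as a careful person would: the job done as asked, in the order asked, and still so for the second after the job is handed in, with the robot touching nothing.
It also fails if it takes over 72 s, if anything falls off the work surface, if the arm or the gripper's body presses on something with over 40 N, if the wrist force passes 120 N, or if a joint passes its speed limit or range.

ROBOT

A 6-joint arm with a two-finger parallel gripper is mounted at the origin on the work surface. World frame = base frame: x ahead of the robot, y to its left, z up, the work surface at z = 0. Lengths are in m, angles in rad, forces in N, time in s.
With the tool pointing down it reaches from about 0.25 to 0.725 m from the base axis. Payload 4 kg.
Tool frame: the origin (TCP) lies at the very end of the fingers, on their centre line; the grasp point (between the pads) lies 19 mm behind it; z points along the fingers, y is the line along which they close (so a half turn about z gives the same grasp; the last joint's range is limited). The gripper opens to 85 mm and grips with 20 to 120 N. Pads are 22 mm wide; open, the fingers measure 114 mm over their backs; the gripper's body (76 mm by 85 mm) begins 54 mm behind the grasp point. The pads swing forward as they close: fully open they stand 13 mm farther back than shut.
Start: joints at [-1.247, 0.241, 0.005, 1.335, 0, 1.571], TCP at [0.159, -0.474, 0.231] pointing down, gripper open.
Joint ranges: [-2.72, 2.72], [-1.05, 1.87], [-1.09, 1.28], [-1.99, 2.15], [-1.42, 1.44], [-3.14, 3.14]. Speed limits (rad/s): [2.79, 2.79, 3.14, 3.14, 3.14, 3.14].

INTERFACE

Orientations are given as a unit quaternion [x, y, z, w].
In Python, from workcell import bot, vision, workorder gives the robot as it stands.
- The arm moves only by the shell command python3 -m creep 'ROWS' [OPENING]. ROWS is JSON, a list of rows, each a list of 2 entries, a list of its own where there are three numbers: the shift along the tool's x, y, z in mm, then the turn, a rotation vector about the tool's x, y, z in rad. In form: [[[dx, dy, dz], [wx, wy, wz]], ...]. A call has 1 to 12 rows; each row shifts and turns the commanded pose from where the row before left it, along the tool's axes as they then stand; what a row does not reach is not made up. A row lasts 1/8 s, in which the tool goes at most 62.5 mm and 10.7 degrees, less where a joint would pass 70% of its speed; a pose out of reach is approached as far as the arm can. A call is refused whole if a number of a shift passes 62.5 or a number of a turn 0.188, either way. A call with a gripper value outside its range is refused whole. OPENING is the finger opening in mm, from 0 to 85.4, set as the call begins (- or left out, the last holds). The fingers move at their own pace and stop on an object; the grip force is fixed at half the most. Time passes only in rows, so rows that do not move let the fingers close. It gives the time, the measured TCP pose, the force, the opening and the grip force at its end, in the units of the state.
- bot.get_obs(): the state, without advancing time (a new reading comes with each control period).
- vision.camera(name): name is "scene" or "top"; returns a dict with "image" (384x512x3 uint8, blue, green, red), "z_map" (384x512 float32, m along the optical axis (not along the pixel's ray), 0 where there is no reading), "K" (3x3 intrinsics, pixels), "rvec" (rotation vector, rad) and "tvec" (3), from world to camera coordinates, as OpenCV has them. Camera axes: x right, y down, z forward; pixel columns grow to the right and rows downward; lengths in m; the calibration is good to about 2 mm. A picture is of the moment at which its call begins.
- workorder.job_done(): hands the job in; it is judged then, once.
Trained networks look in a picture, given as the dict that the camera call returned (one of the last four; its "shot" number tells which), for a name from the list of things; names that differ only in an ending like _2 or _b are one class to them, and where a whole thing is asked for, a point or a joint stands for the part that bears it (a point fixed in the world has none). Each returns a list of dicts, best first, with "score" (0 to 1); they miss things now and then, are a little off and sometimes report something else, mostly with a low value. They report only what shows in the picture. A call takes as long as a camera call.
- vision.spot_in(picture, query): "position" ([column, row] in pixels, amid what is visible of it).
- vision.place_of(picture, query): "position" ([column, row] in pixels: a listed point, or the origin of a listed thing).
The state is a dict: "clock": time; "joint_pos": joint angles; "joint_vel": joint speeds; "tau": joint torques, N m; "eef_pos": TCP position; "tool_rot": TCP orientation; "ft_force": force on the tool from outside, world axes, zero at the start; "ft_torque": the same for the moment, N m; "grip_width": finger opening in m; "grasp_force": force on a finger pad.
Only numpy, scipy, OpenCV 4.12 (cv2) and the standard library are available. Lean on these libraries where they do the work, as an engineer would, in place of code of your own. Each camera call takes 0.05 s, during which the arm holds its last target. There are 200 camera calls.

## Working session

There is one attempt and no reset: what is moved stays moved. The work goes in short steps, Python scripts to look and compute and a shell command to move; the robot and the scene stay as the last step left them, time stands still between calls to the robot, and variables do not carry over. Pictures are saved under pics/ and viewed, at most 10 in all, crops included, and the job is handed in when it is done.

```bash
mkdir -p pics; cat > h.py <<'E'
import numpy as np,cv2
from workcell import bot,vision,workorder
def ray(p,uv):
    R=cv2.Rodrigues(np.array(p["rvec"],float))[0];t=np.array(p["tvec"],float).ravel()
    d=R.T@np.linalg.inv(p["K"])@np.array([uv[0],uv[1],1.]);return -R.T@t,d
def onz(p,uv,z):
    c,d=ray(p,uv);return c+d*(z-c[2])/d[2]
def deproj(p,uv):
    u,v=int(round(uv[0])),int(round(uv[1]))
    w=p["z_map"][max(v-1,0):v+2,max(u-1,0):u+2];w=w[w>0]
    c,d=ray(p,uv);return c+d*np.median(w) if w.size else None
def cloud(p):
    R=cv2.Rodrigues(np.array(p["rvec"],float))[0];t=np.array(p["tvec"],float).ravel()
    v,u=np.mgrid[:384,:512];d=np.stack([u,v,np.ones_like(u)],-1)@np.linalg.inv(p["K"]).T
    return (d*p["z_map"][...,None]-t)@R
E
python3 - <<'E'
from h import *
np.set_printoptions(precision=3,suppress=True)
Z=dict(tall_bottle=0,stall=0,organiser=0,tray_front=.029,polish_a=.01,pusher_mid=.014,cream_jar=0)
for n in("scene","top"):
    p=vision.camera(n);cv2.imwrite(f"pics/{n}0.png",p["image"]);np.savez(f"{n}0.npz",**{k:p[k] for k in("image","z_map","K","rvec","tvec")})
    print(n,"cam at",ray(p,[256,192])[0])
    for q,z in Z.items():
        for r in vision.place_of(p,q)[:3]:print(q,round(r["score"],2),np.array(r["position"]),onz(p,r["position"],z))
o=bot.get_obs();print(o["clock"],o["eef_pos"],o["tool_rot"],o["grip_width"])
E
```

```text
scene cam at [ 0.942 -0.464  0.704]
tall_bottle 0.66 [264.4 131.9] [0.529 0.187 0.   ]
stall 0.85 [306.4 158.9] [0.651 0.163 0.   ]
organiser 0.85 [229.2 271.8] [ 0.672 -0.152  0.   ]
tray_front 0.96 [180.4 232.3] [ 0.562 -0.147  0.029]
polish_a 0.88 [199.8 265.2] [ 0.625 -0.174  0.01 ]
polish_a 0.62 [220.7 234. ] [ 0.617 -0.1    0.01 ]
cream_jar 0.87 [334.3 176.3] [0.724 0.151 0.   ]
top cam at [ 0.577 -0.01   0.748]
tall_bottle 0.59 [165.5 244.5] [0.534 0.183 0.   ]
stall 0.75 [175.9 186.4] [0.655 0.161 0.   ]
stall 0.63 [322.1 179.4] [ 0.665 -0.148  0.   ]
organiser 0.77 [322.5 180.3] [ 0.663 -0.149  0.   ]
organiser 0.57 [164.9 246. ] [0.531 0.184 0.   ]
tray_front 0.86 [325.2 227.1] [ 0.565 -0.146  0.029]
polish_a 0.58 [304.1 202. ] [ 0.617 -0.107  0.01 ]
pusher_mid 0.69 [322.7 182.6] [ 0.657 -0.146  0.014]
cream_jar 0.75 [179.4 151.9] [0.729 0.154 0.   ]
0.8 [ 0.159 -0.474  0.231] [0.987 0.161 0.    0.   ] 0.08559389808730876
```

View pics/top0.png

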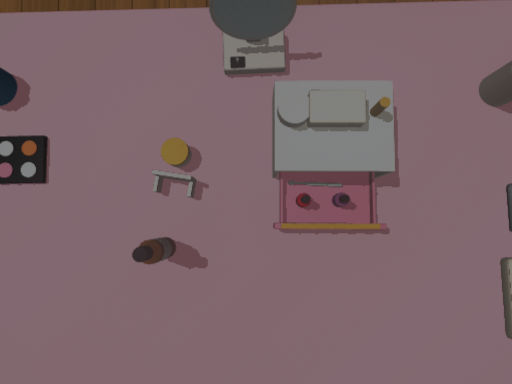

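View pics/scene0.png

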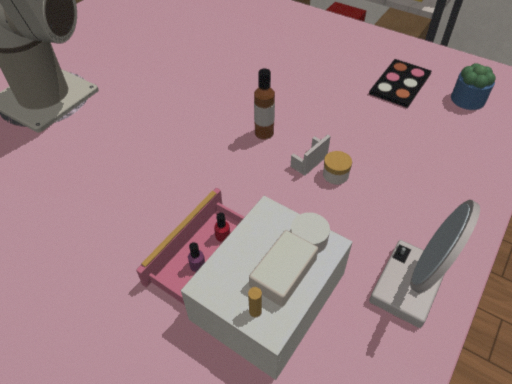

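```bash
python3 - <<'E'
from h import *
np.set_printoptions(precision=4,suppress=True)
for n in("top","scene"):
    p=dict(np.load(f"{n}0.npz"));P=cloud(p);x,y,z=P[...,0],P[...,1],P[...,2];ok=p["z_map"]>0
    m=ok&(y>.09)&(y<.23)&(x>.58)&(x<.7)
    for nm,lo,hi in(("sidewalls",.030,.040),("backwall",.055,.064)):
        k=m&(z>lo)&(z<hi)
        if k.sum()<4: print(n,nm,"none");continue
        Q=P[k][:,:2]
        r=cv2.minAreaRect(Q.astype(np.float32)*1000);print(n,nm,k.sum(),cv2.boxPoints(r).round().tolist())
    k=ok&(abs(y-.18)<.07)&(x>.44)&(x<.6)&(z>.03)&(z<.11);print(n,"body",k.sum(),P[k].min(0),P[k].max(0),np.median(P[k],0)) if k.any() else 0
    k=ok&(abs(y-.18)<.07)&(x>.44)&(x<.6)&(z>.155);print(n,"cap",k.sum(),P[k].mean(0),P[k].min(0),P[k].max(0)) if k.any() else 0
    k=ok&(x>.5)&(x<.6)&(y<-.02)&(y>-.29)&(z>.045)&(z<.058)
    r=cv2.minAreaRect(P[k][:,:2].astype(np.float32)*1000);print(n,"panel",k.sum(),cv2.boxPoints(r).round().tolist())
E
```

```text
top sidewalls 172 [[632.0, 124.0], [694.0, 112.0], [708.0, 189.0], [645.0, 200.0]]
top backwall 167 [[663.0, 118.0], [671.0, 117.0], [684.0, 193.0], [676.0, 195.0]]
top body 241 [0.5093 0.1599 0.0301] [0.5514 0.1845 0.11  ] [0.5342 0.1632 0.0761]
top cap 207 [0.5295 0.1808 0.1653] [0.5176 0.17   0.1554] [0.5414 0.1942 0.1691]
top panel 352 [[562.0, -258.0], [572.0, -258.0], [575.0, -42.0], [565.0, -42.0]]
scene sidewalls 168 [[632.0, 124.0], [694.0, 113.0], [709.0, 193.0], [646.0, 204.0]]
scene backwall 136 [[663.0, 120.0], [673.0, 119.0], [686.0, 195.0], [677.0, 196.0]]
scene body 599 [0.5128 0.1592 0.0301] [0.5527 0.193  0.1099] [0.5412 0.1665 0.0718]
scene cap 119 [0.5319 0.1801 0.1624] [0.5167 0.1695 0.1551] [0.5428 0.1966 0.1665]
scene panel 957 [[561.0, -257.0], [574.0, -257.0], [579.0, -41.0], [566.0, -41.0]]
```

The pictures show the bottle at about (155, 250) in the top view, the stall at (175, 183) opening toward it, and the tray pulled out with its front at (325, 227). The polishes are at (304, 201) and (342, 200), with the jar behind the stall at (176, 152). In world coordinates:
- **Bottle:** (0.531, 0.182).
- **Stall:** (0.650, 0.161), heading about −10°, in line with the bottle.
- **Panel:** x = 0.564, y = −0.148, heading −1°.

I'll do the tray first, with the tool tilted 45°.

```bash
python3 -m creep '[[[17,-8,3],[0,0,0]],[[34,-17,7],[0,0,0]],[[38,-19,7],[0,0,0]],[[38,-19,7],[0,0,0]],[[38,-19,7],[0,0,0]],[[38,-19,7],[0,0,0]],[[38,-19,7],[0,0,0]],[[38,-19,7],[0,0,0]],[[38,-19,7],[0,0,0]],[[38,-19,7],[0,0,0]],[[34,-17,7],[0,0,0]],[[17,-9,3],[0,0,0]]]' 25
python3 -m creep '[[[0,0,0],[0,0,0.17]],[[0,0,0],[0,0,0.17]],[[0,0,0],[0,0.13,0]],[[0,0,0],[0,0.131,0]],[[0,0,0],[0,0.131,0]],[[0,0,0],[0,0.131,0]],[[0,0,0],[0,0.131,0]],[[0,0,0],[0,0.131,0]],[[0,0,0],[0,0,0]]]'
```

```text
clock: 2.3
eef_pos: [0.48, -0.1499, 0.1547]
tool_rot: [0.987, 0.163, -0.0, -0.0]
ft_force: [-0.5, -1.2, 0.3]
grip_width: 0.025
grasp_force: 0.0
clock: 3.42
eef_pos: [0.4748, -0.1508, 0.1514]
tool_rot: [0.925, -0.009, 0.379, 0.002]
ft_force: [-0.2, 0.5, -0.3]
grip_width: 0.0251
grasp_force: 0.0
```

```bash
python3 -m creep '[[[-10,0,10],[0,0,0]],[[-20,0,20],[0,0,0]],[[-20,0,20],[0,0,0]],[[-20,0,20],[0,0,0]],[[-14,0,14],[0,0,0]],[[-4,0,4],[0,0,0]],[[10,0,10],[0,0,0]],[[15,0,15],[0,0,0]],[[15,0,15],[0,0,0]],[[8,0,8],[0,0,0]],[[2,0,2],[0,0,0]],[[2,0,2],[0,0,0]]]'
python3 -m creep '[[[2,0,2],[0,0,0]],[[2,0,2],[0,0,0]],[[2,0,2],[0,0,0]],[[2.5,0,2.5],[0,0,0]],[[3,0,3],[0,0,0]],[[3,0,3],[0,0,0]],[[3,0,3],[0,0,0]],[[3,0,3],[0,0,0]],[[3,0,3],[0,0,0]],[[3,0,3],[0,0,0]],[[3,0,3],[0,0,0]],[[3,0,3],[0,0,0]]]'
```

```text
clock: 4.92
eef_pos: [0.5526, -0.1534, 0.0309]
tool_rot: [0.924, -0.008, 0.382, 0.003]
ft_force: [-0.3, 0.1, -0.6]
grip_width: 0.025
grasp_force: 0.0
clock: 6.42
eef_pos: [0.599, -0.1543, 0.0307]
tool_rot: [0.924, -0.007, 0.382, 0.003]
ft_force: [-2.1, -1.3, -0.4]
grip_width: 0.0251
grasp_force: 0.9
```

```bash
python3 -m creep '[[[3,0,3],[0,0,0]],[[3,0,3],[0,0,0]],[[3,0,3],[0,0,0]],[[3,0,3],[0,0,0]],[[3,0,3],[0,0,0]],[[3,0,3],[0,0,0]],[[3,0,3],[0,0,0]],[[3,0,3],[0,0,0]],[[2.5,0,2.5],[0,0,0]],[[2,0,2],[0,0,0]],[[2,0,2],[0,0,0]],[[1.5,0,1.5],[0,0,0]]]'
python3 -m creep '[[[1,0,1],[0,0,0]],[[1,0,1],[0,0,0]],[[1,0,1],[0,0,0]],[[1,0,1],[0,0,0]],[[1,0,1],[0,0,0]]]'
```

```text
clock: 7.92
eef_pos: [0.6443, -0.155, 0.0309]
tool_rot: [0.924, -0.007, 0.383, 0.003]
ft_force: [-2.2, -0.7, 0.0]
grip_width: 0.0253
grasp_force: 0.8
clock: 8.55
eef_pos: [0.6513, -0.1552, 0.0309]
tool_rot: [0.924, -0.007, 0.383, 0.003]
ft_force: [-1.5, -0.5, 0.9]
grip_width: 0.0248
grasp_force: 0.8
```

```bash
python3 -m creep '[[[1,0,1],[0,0,0]],[[1,0,1],[0,0,0]],[[1,0,1],[0,0,0]]]'
python3 -m creep '[[[1,0,1],[0,0,0]],[[1,0,1],[0,0,0]],[[0,0,0],[0,0,0]]]'
```

```text
clock: 8.93
eef_pos: [0.6524, -0.1552, 0.0298]
tool_rot: [0.925, -0.008, 0.381, 0.003]
ft_force: [-25.2, -0.7, 17.9]
grip_width: 0.0247
grasp_force: 12.4
clock: 9.3
eef_pos: [0.6525, -0.1551, 0.029]
tool_rot: [0.925, -0.009, 0.379, 0.003]
ft_force: [-32.0, 0.2, 21.9]
grip_width: 0.0254
grasp_force: 15.6
```

The tray is against its end stop. I'll back off and move round behind the bottle.

```bash
python3 -m creep '[[[-5,0,-5],[0,0,0]],[[-15,0,-15],[0,0,0]],[[-20,0,-20],[0,0,0]],[[-20,0,-20],[0,0,0]],[[-15,0,-25],[0,0,0]],[[-15,0,-25],[0,0,0]],[[-15,0,-20],[0,0,0]],[[-8,0,-8],[0,0,0]],[[0,-20,0],[0,0,0]],[[0,-35,0],[0,0,0]],[[0,-40,0],[0,0,0]],[[0,-40,0],[0,0,0]]]'
python3 -m creep '[[[0,-40,0],[0,0,0]],[[0,-40,0],[0,0,0]],[[0,-40,0],[0,0,0]],[[0,-40,0],[0,0,0]],[[0,-35,0],[0,0,0]],[[0,-18,0],[0,0,0]],[[0,0,0],[-0.055,0,0.055]],[[0,0,0],[-0.055,0,0.055]],[[0,0,0],[0,0,0]]]'
python3 - <<'E'
from h import *
np.set_printoptions(precision=4,suppress=True)
from scipy.spatial.transform import Rotation as R
o=bot.get_obs();r=R.from_quat(o["tool_rot"]);B=np.array([.531,.182]);S=np.array([.65,.161])
d=(S-B)/np.linalg.norm(S-B);print(o["eef_pos"],r.as_matrix(),"dir",d)
t=np.array([*(B-d*.045),.013]);print("pre",t,"tool shift mm",r.inv().apply(t-o["eef_pos"])*1e3)
p=vision.camera("scene");cv2.imwrite("pics/s1.png",p["image"])
E
```

```text
clock: 10.8
eef_pos: [0.4997, -0.0202, 0.057]
tool_rot: [0.927, -0.007, 0.376, 0.001]
ft_force: [1.1, -0.7, -0.5]
grip_width: 0.0248
grasp_force: 0.0
clock: 11.92
eef_pos: [0.5029, 0.0289, 0.0543]
tool_rot: [0.926, 0.031, 0.377, 0.006]
ft_force: [-0.3, 0.3, 0.4]
grip_width: 0.0249
grasp_force: 0.0
[0.5029 0.0289 0.0543] [[ 0.7139  0.0535  0.6982]
 [ 0.0627 -0.998   0.0124]
 [ 0.6975  0.0349 -0.7158]] dir [ 0.9848 -0.1738]
pre [0.4867 0.1898 0.013 ] tool shift mm [ -30.2649 -162.8878   20.2141]
```

View pics/s1.png

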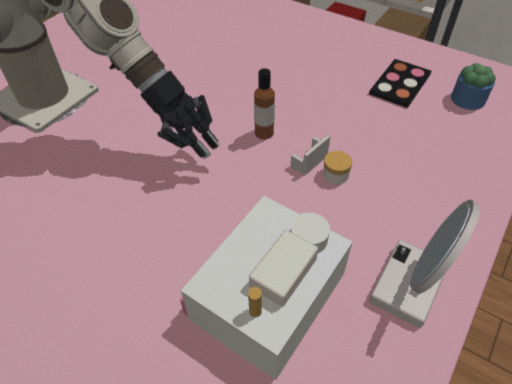

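The tray is shut, with its panel hidden behind the unit, and the bottle and stall are untouched at (264, 130) and (310, 155). The arm stopped short in y, so I'll check the joints.

```bash
python3 -m creep '[[[0,-5,0],[0,0,0]],[[0,-5,0],[0,0,0]],[[0,0,0],[0,0,0]]]'; python3 - <<'E'
from h import *
o=bot.get_obs();print(np.round(o["joint_pos"],3),np.round(o["joint_vel"],2))
E
```

```text
clock: 12.35
eef_pos: [0.503, 0.0342, 0.0541]
tool_rot: [0.925, 0.036, 0.377, 0.005]
ft_force: [0.4, 0.6, -0.3]
grip_width: 0.0248
grasp_force: 0.0
[ 0.098  0.235 -1.08  -0.516 -0.05   3.141] [-0.  0.  0. -0. -0.  0.]
```

Joint 6 is at its limit, so I'll take the equivalent half turn about the tool z and slightly less tilt.

```bash
python3 -m creep '[[[0,0,-15],[0,0,-0.185]],[[0,0,0],[0,0,-0.185]],[[0,0,0],[0,0,-0.185]],[[0,0,0],[0,0,-0.185]],[[0,0,0],[0,0,-0.185]],[[0,0,0],[0,0,-0.185]],[[0,0,0],[0,0,-0.185]],[[0,0,0],[0,0,-0.185]],[[0,0,0],[0,0,-0.185]],[[0,0,0],[0,0,-0.185]],[[0,0,0],[0,0,-0.185]],[[0,0,0],[0,0,-0.185]]]'
python3 -m creep '[[[0,0,0],[0,0,-0.185]],[[0,0,0],[0,0,-0.185]],[[0,0,0],[0,0,-0.185]],[[0,0,0],[0,0,-0.185]],[[0,0,0],[0,0,-0.18]],[[0,0,0],[0,0.1,0]],[[0,0,0],[0,0,0]]]'
cat > go.py <<'E'
from h import *
import sys
from scipy.spatial.transform import Rotation as R
np.set_printoptions(precision=4,suppress=True)
o=bot.get_obs();r=R.from_quat(o["tool_rot"]);B=np.array([.531,.182]);S=np.array([.65,.161])
d=(S-B)/np.linalg.norm(S-B);z=r.as_matrix()[:,2];print(o["joint_pos"],o["eef_pos"],"az",np.degrees(np.arctan2(z[1],z[0])),"tilt",np.degrees(np.arccos(-z[2])))
tilt=np.radians(40);f=np.array([*d,0]);zz=f*np.sin(tilt)-np.array([0,0,np.cos(tilt)])
y=np.cross([0,0,1],f);W=np.stack([np.cross(y,zz),y,zz],1)
print("rotvec",(r.inv()*R.from_matrix(W)).as_rotvec())
t=np.array([*(B-d*float(sys.argv[1])),float(sys.argv[2])]);print("target",t,"shift mm",r.inv().apply(t-o["eef_pos"])*1e3,"fwd",r.inv().apply(f),"lateral mm",1e3*np.dot((o["eef_pos"][:2]-B),[-d[1],d[0]]))
E
python3 go.py .05 .05
```

```text
clock: 13.85
eef_pos: [0.4937, 0.0338, 0.0655]
tool_rot: [0.377, 0.846, 0.162, 0.34]
ft_force: [0.1, -0.3, 0.3]
grip_width: 0.0252
grasp_force: 0.0
clock: 14.72
eef_pos: [0.4964, 0.034, 0.0678]
tool_rot: [-0.035, 0.942, -0.006, 0.332]
ft_force: [1.2, 0.5, 1.4]
grip_width: 0.0248
grasp_force: 0.0
[ 0.0993  0.1269 -0.9818 -0.2141 -0.0507  0.0074] [0.4964 0.034  0.0678] az 1.0553105323759349 tilt 38.83774114351207
rotvec [ 0.1232 -0.0168  0.2048]
target [0.4818 0.1907 0.05  ] shift mm [ 11.5588 157.8059   6.4949] fwd [-0.7526 -0.2341  0.6155] lateral mm -151.74576982943375
```

```bash
python3 -m creep '[[[2,18,1],[0,0,0]],[[2,32,1],[0,0,0]],[[2,35,1],[0,0,0]],[[2,35,1],[0,0,0]],[[2,25,1],[0,0,0]],[[2,13,1],[0,0,0]],[[0,0,0],[0.06,-0.008,0.1]],[[0,0,0],[0.06,-0.008,0.1]],[[0,0,0],[0,0,0]]]'
python3 go.py .048 .013
```

```text
clock: 15.85
eef_pos: [0.4786, 0.1912, 0.0475]
tool_rot: [0.078, 0.937, -0.029, 0.338]
ft_force: [0.4, -0.5, -0.4]
grip_width: 0.0251
grasp_force: 0.0
[ 0.6615  0.2716 -0.8347 -0.0459 -0.4909  0.6971] [0.4786 0.1912 0.0475] az -9.678055628657503 tilt 39.686832663229744
rotvec [ 0.0037 -0.0055  0.0072]
target [0.4837 0.1903 0.013 ] shift mm [18.047   0.0195 29.9167] fwd [-0.7695 -0.0079  0.6386] lateral mm 0.0001660064438049811
```

```bash
python3 -m creep '[[[5,0,9],[0,0,0]],[[8,0,13],[0,0,0]],[[5,0,8],[0,0,0]],[[-3.9,0,3.2],[0,0,0]],[[-3.9,0,3.2],[0,0,0]],[[-1.5,0,1.3],[0,0,0]],[[-1.5,0,1.3],[0,0,0]],[[-1.5,0,1.3],[0,0,0]],[[-1.5,0,1.3],[0,0,0]],[[-1.5,0,1.3],[0,0,0]],[[-1.5,0,1.3],[0,0,0]],[[-1.5,0,1.3],[0,0,0]]]'
python3 go.py .026 .013
python3 - <<'E'
from h import *
p=vision.camera("scene");cv2.imwrite("pics/s2.png",cv2.resize(p["image"][50:230,120:380],None,fx=3,fy=3))
P=cloud(p);x,y,z=P[...,0],P[...,1],P[...,2];k=(p["z_map"]>0)&(abs(y-.18)<.05)&(x>.5)&(x<.6)&(z>.155);print(P[k].mean(0))
E
```

```text
clock: 17.35
eef_pos: [0.5071, 0.1856, 0.0128]
tool_rot: [0.079, 0.937, -0.03, 0.338]
ft_force: [-1.3, 1.7, 1.7]
grip_width: 0.025
grasp_force: 0.8
[ 0.6044  0.3889 -0.8206 -0.1726 -0.4629  0.6437] [0.5071 0.1856 0.0128] az -9.808372364096533 tilt 39.624517042271485
rotvec [ 0.0022 -0.0065  0.0058]
target [0.5054 0.1865 0.013 ] shift mm [ 1.3346  0.6562 -1.3432] fwd [-0.7702 -0.0059  0.6377] lateral mm -0.6454044542513122
[0.53341001 0.1794352  0.16243836]
```

View pics/s2.png

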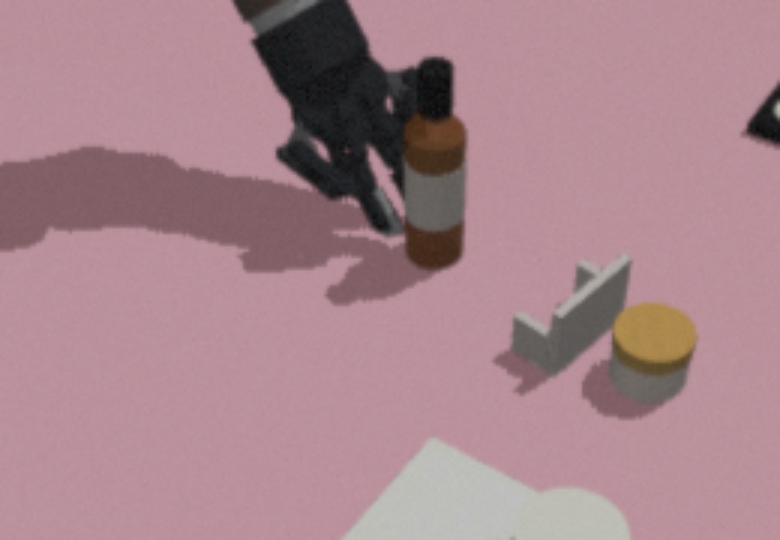

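The fingertips are in contact low on the bottle at crop (400, 230). The bottle is upright, with the stall straight ahead at (570, 320). I'll push on steadily.

```bash
python3 -m creep '[[[-1.9,0,1.6],[0,0,0]],[[-2.3,0,1.9],[0,0,0]],[[-2.3,0,1.9],[0,0,0]],[[-2.3,0,1.9],[0,0,0]],[[-2.3,0,1.9],[0,0,0]],[[-2.3,0,1.9],[0,0,0]],[[-2.3,0,1.9],[0,0,0]],[[-2.3,0,1.9],[0,0,0]],[[-2.3,0,1.9],[0,0,0]],[[-2.3,0,1.9],[0,0,0]],[[-2.3,0,1.9],[0,0,0]],[[-2.3,0,1.9],[0,0,0]]]'
cat > chk.py <<'E'
from h import *
np.set_printoptions(precision=4,suppress=True)
from scipy.optimize import least_squares as L
p=vision.camera("scene");P=cloud(p);x,y,z=P[...,0],P[...,1],P[...,2]
e=bot.get_obs()["eef_pos"]
b=e[:2]+.027*np.array([.985,-.174])
k=(p["z_map"]>0)&(np.hypot(x-b[0],y-b[1])<.04)&(z>.158);print("cap",P[k].mean(0),k.sum())
k=(p["z_map"]>0)&(np.hypot(x-b[0],y-b[1])<.03)&(z>.065)&(z<.105)
q=P[k];s=L(lambda c:np.hypot(q[:,0]-c[0],q[:,1]-c[1])-.022,b,loss="soft_l1",f_scale=.002);print("body",s.x,len(q),"tcp",e)
for c in(P[k].mean(0),):pass
S=np.array([.65,.161]);d=np.array([.985,-.17]);v=s.x-S;print("in stall frame",v@d,v@np.array([.17,.985]))
cv2.imwrite("pics/chk.png",cv2.resize(p["image"][50:230,120:380],None,fx=3,fy=3))
E
python3 chk.py
```

```text
clock: 18.9
eef_pos: [0.5422, 0.1794, 0.0129]
tool_rot: [0.079, 0.937, -0.03, 0.338]
ft_force: [-1.3, 0.4, 0.5]
grip_width: 0.0251
grasp_force: 0.6
cap [0.5673 0.1728 0.1635] 103
body [0.5656 0.1758] 322 tcp [0.5426 0.1794 0.0131]
in stall frame -0.08561326535319318 0.0002025171509607201
```

```bash
python3 -m creep '[[[-2.3,0,1.9],[0,0,0]],[[-2.3,0,1.9],[0,0,0]],[[-2.3,0,1.9],[0,0,0]],[[-2.3,0,1.9],[0,0,0]],[[-2.3,0,1.9],[0,0,0]],[[-2.3,0,1.9],[0,0,0]],[[-2.3,0,1.9],[0,0,0]],[[-2.3,0,1.9],[0,0,0]],[[-2.3,0,1.9],[0,0,0]],[[-2.3,0,1.9],[0,0,0]],[[-2.3,0,1.9],[0,0,0]],[[-2.3,0,1.9],[0,0,0]]]'
python3 -m creep '[[[-2.3,0,1.9],[0,0,0]],[[-2.3,0,1.9],[0,0,0]],[[-2.3,0,1.9],[0,0,0]],[[-2.3,0,1.9],[0,0,0]],[[-2.3,0,1.9],[0,0,0]],[[-2.3,0,1.9],[0,0,0]],[[-2.3,0,1.9],[0,0,0]],[[-2.3,0,1.9],[0,0,0]],[[-2.3,0,1.9],[0,0,0]]]'
python3 chk.py
```

```text
clock: 20.45
eef_pos: [0.5775, 0.1734, 0.013]
tool_rot: [0.079, 0.937, -0.03, 0.338]
ft_force: [-1.3, -0.3, -0.8]
grip_width: 0.0247
grasp_force: 0.5
clock: 21.58
eef_pos: [0.6039, 0.1688, 0.013]
tool_rot: [0.079, 0.937, -0.03, 0.338]
ft_force: [-0.8, 0.3, -0.9]
grip_width: 0.0248
grasp_force: 0.5
cap [0.6289 0.1623 0.1635] 114
body [0.6275 0.1652] 325 tcp [0.6044 0.1689 0.0132]
in stall frame -0.022830529058205595 0.00028980584460459196
```

View pics/chk.png

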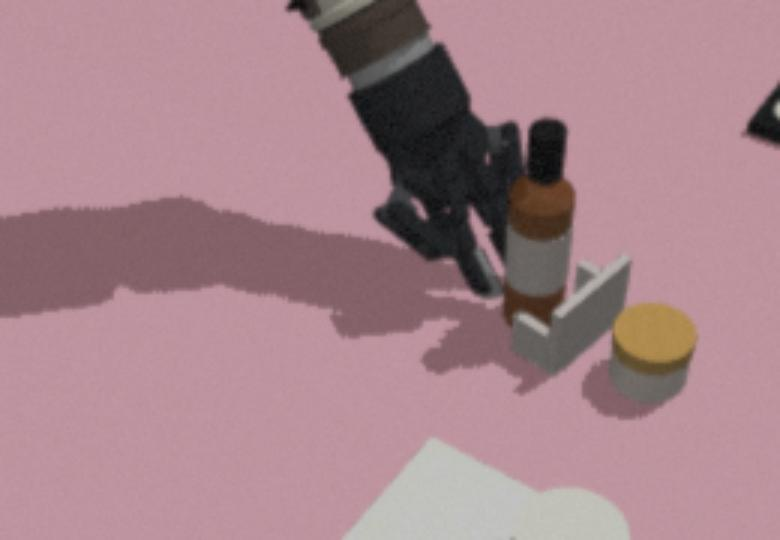

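The bottle, at crop (540, 260), is upright and entering the stall mouth on centre with about 22 mm to go. I'll slow down.

```bash
python3 -m creep '[[[-1.5,0,1.25],[0,0,0]],[[-1.5,0,1.25],[0,0,0]],[[-1.5,0,1.25],[0,0,0]],[[-1.5,0,1.25],[0,0,0]],[[-1.2,0,1],[0,0,0]],[[-1.2,0,1],[0,0,0]],[[-1.2,0,1],[0,0,0]],[[-1.2,0,1],[0,0,0]]]'
python3 -m creep '[[[-0.8,0,0.65],[0,0,0]],[[-0.8,0,0.65],[0,0,0]],[[-0.8,0,0.65],[0,0,0]],[[-0.8,0,0.65],[0,0,0]]]'
python3 chk.py
```

```text
clock: 22.62
eef_pos: [0.6177, 0.1665, 0.013]
tool_rot: [0.079, 0.937, -0.03, 0.338]
ft_force: [-1.3, 0.0, 0.9]
grip_width: 0.0249
grasp_force: 0.6
clock: 23.12
eef_pos: [0.6217, 0.1658, 0.013]
tool_rot: [0.079, 0.937, -0.03, 0.338]
ft_force: [0.2, -0.1, -0.8]
grip_width: 0.0249
grasp_force: 0.6
cap [0.6467 0.1594 0.1635] 117
body [0.6453 0.1621] 331 tcp [0.6219 0.1658 0.0131]
in stall frame -0.0047916286544641825 0.00029659855284242464
```

```bash
python3 -m creep '[[[-0.8,0,0.65],[0,0,0]],[[-0.8,0,0.65],[0,0,0]],[[-0.8,0,0.65],[0,0,0]]]'
python3 -m creep '[[[-0.6,0,0.5],[0,0,0]],[[-0.6,0,0.5],[0,0,0]]]'
python3 chk.py
```

```text
clock: 23.55
eef_pos: [0.6248, 0.1653, 0.013]
tool_rot: [0.079, 0.937, -0.03, 0.338]
ft_force: [-0.7, 0.7, -0.6]
grip_width: 0.0249
grasp_force: 0.6
clock: 23.8
eef_pos: [0.6253, 0.1651, 0.0126]
tool_rot: [0.079, 0.938, -0.03, 0.337]
ft_force: [-7.6, 1.7, 4.1]
grip_width: 0.0249
grasp_force: 3.8
cap [0.6498 0.1588 0.1633] 119
body [0.6483 0.1616] 336 tcp [0.6253 0.1652 0.0126]
in stall frame -0.0017828033862349343 0.0002986213878009176
```

The force has risen to about 8 N, so the bottle is seated against the back wall. I'll retreat straight back and check.

```bash
python3 -m creep '[[[-0.4,0,0.35],[0,0,0]],[[1.5,0,-1.3],[0,0,0]],[[2,0,-1.7],[0,0,0]],[[4,0,-3.3],[0,0,0]],[[8,0,-6.5],[0,0,0]],[[12,0,-10],[0,0,0]],[[15,0,-12.5],[0,0,0]],[[12,0,-10],[0,0,0]],[[0,0,-20],[0,0,0]],[[0,0,-30],[0,0,0]],[[0,0,-20],[0,0,0]],[[0,0,0],[0,0,0]]]'
python3 - <<'E'
from h import *
np.set_printoptions(precision=4,suppress=True)
from scipy.optimize import least_squares as L
ims=[]
for n in("scene","top"):
    p=vision.camera(n);ims.append(p["image"]);P=cloud(p);x,y,z=P[...,0],P[...,1],P[...,2];ok=p["z_map"]>0
    q=P[ok&(np.hypot(x-.65,y-.16)<.03)&(z>.065)&(z<.105)];print(n,"body",L(lambda c:np.hypot(q[:,0]-c[0],q[:,1]-c[1])-.022,[.65,.16],loss="soft_l1",f_scale=.002).x)
    k=ok&(x>.6)&(x<.7)&(y<-.02)&(y>-.29)&(z>.04)&(z<.058);print("panel",k.sum(),np.percentile(x[k],[2,50,98]) if k.any() else 0)
    for c in("tall_bottle","cream_jar","tray_front"):
        for r in vision.place_of(p,c)[:1]:print(c,r["score"],onz(p,r["position"],.029 if c=="tray_front" else 0))
cv2.imwrite("pics/end.png",np.vstack([cv2.resize(ims[0][40:340,100:400],(600,600))])); cv2.imwrite("pics/endtop.png",cv2.resize(ims[1][60:260,120:420],(780,520)))
E
```

```text
clock: 25.35
eef_pos: [0.5124, 0.1854, 0.0683]
tool_rot: [0.079, 0.937, -0.029, 0.339]
ft_force: [-0.1, 0.6, 0.7]
grip_width: 0.0251
grasp_force: 0.0
scene body [0.6481 0.1618]
panel 93 [0.6565 0.6779 0.6992]
tall_bottle 0.94 [0.6573 0.1502 0.    ]
cream_jar 0.72 [0.7228 0.1517 0.    ]
top body [0.648 0.16 ]
panel 486 [0.6557 0.6623 0.6791]
tall_bottle 0.62 [0.6475 0.165  0.    ]
cream_jar 0.75 [0.73   0.1524 0.    ]
tray_front 0.74 [ 0.656 -0.152  0.029]
```

View pics/end.png

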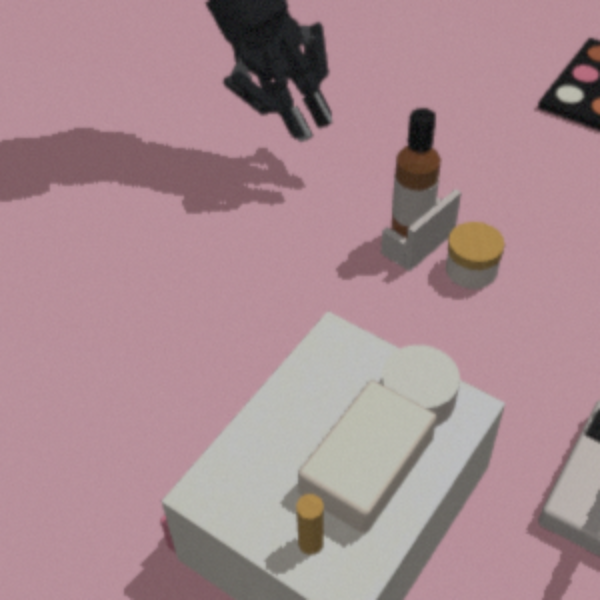

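View pics/endtop.png

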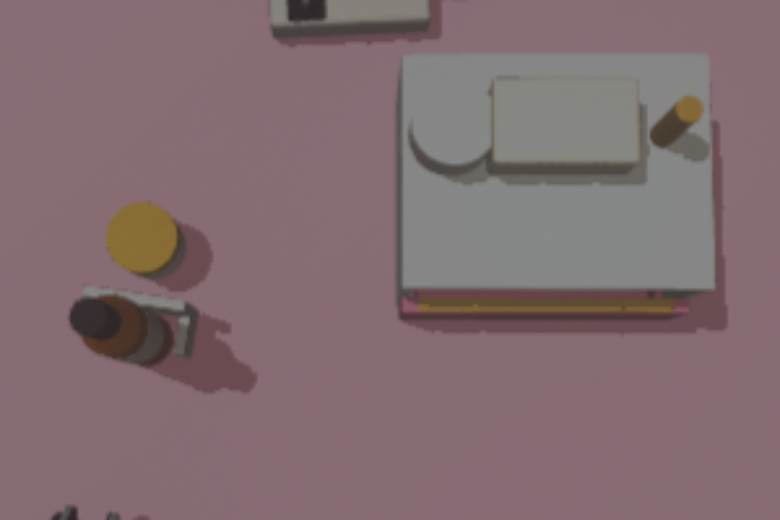

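The bottle is upright against the back wall at top-crop (110, 325), and the jar hasn't moved. The tray panel is at (550, 307), close to the unit, and I want to verify it is fully shut using the same measure before and after.

```bash
python3 - <<'E'
from h import *
for n in("top","scene"):
  for tag,p in(("before",dict(np.load(f"{n}0.npz"))),("after",vision.camera(n))):
    P=cloud(p);x,y,z=P[...,0],P[...,1],P[...,2];ok=(p["z_map"]>0)&(y>-.23)&(y<-.07)
    k=ok&(x>.5)&(x<.70)&(z>.048)&(z<.060);a=x[k]
    u=ok&(x>.6)&(x<.75)&(z>.095)&(z<.106)
    print(n,tag,"panel top x pct",np.percentile(a,[1,5,25,50,75,95]).round(4),k.sum(),"z",np.median(z[k]).round(4),"unit edge",np.percentile(x[u],[.2,1,3]).round(4))
    h=np.histogram(a,bins=np.arange(.55,.70,.004));print([(round(b,3),int(c)) for c,b in zip(*h) if c])
E
```

```text
top before panel top x pct [0.5628 0.5635 0.566  0.5689 0.572  0.5747] 501 z 0.058 unit edge [0.6686 0.6698 0.6713]
[(np.float64(0.562), 127), (np.float64(0.566), 165), (np.float64(0.57), 165), (np.float64(0.574), 22), (np.float64(0.61), 4), (np.float64(0.614), 5), (np.float64(0.618), 6), (np.float64(0.622), 5), (np.float64(0.626), 2)]
top after panel top x pct [0.6561 0.657  0.6592 0.6625 0.6657 0.6688] 538 z 0.0578 unit edge [0.6688 0.6697 0.6713]
[(np.float64(0.654), 76), (np.float64(0.658), 177), (np.float64(0.662), 165), (np.float64(0.666), 120)]
scene before panel top x pct [0.5632 0.5646 0.5682 0.5724 0.5746 0.6262] 751 z 0.0557 unit edge [0.6691 0.6706 0.6724]
[(np.float64(0.558), 1), (np.float64(0.562), 92), (np.float64(0.566), 168), (np.float64(0.57), 253), (np.float64(0.574), 164), (np.float64(0.614), 3), (np.float64(0.618), 10), (np.float64(0.622), 21), (np.float64(0.626), 39)]Traceback (most recent call last):
  File "<stdin>", line 7, in <module>
    return _quantile_unchecked(
        a, q, axis, out, overwrite_input, method, keepdims, weights)
    return _ureduce(a,
                    func=_quantile_ureduce_func,
    ...<5 lines>...
                    overwrite_input=overwrite_input,
                    method=method)
    r = func(a, **kwargs)
    result = _quantile(arr,
                       quantiles=q,
    ...<2 lines>...
                       out=out,
                       weights=wgt)
    slices_having_nans = np.isnan(arr[-1, ...])
                                  ~~~^^^^^^^^^
IndexError: index -1 is out of bounds for axis 0 with size 0
```

The back of the panel (0.669) is flush with the unit's front edge (0.669), and it met a hard stop at 32 N, so the tray is shut. Handing in.

```bash
python3 -c "
from workcell import workorder
print(workorder.job_done())"
```

```text
the job is handed in; nothing more can be done
None
```

The job is handed in at about 25 s of the 72 s: the tray is shut flush against the unit, the bottle stands upright against the stall's back wall and the cream jar is where it was, but the polishes and cuticle pusher are hidden inside the closed tray, so I couldn't check them (the push was slow, about 35 mm/s).

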